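Set the order pad overhanging the display board

TASK

Without gripping or lifting anything, first push the wrapped soap bar away from you with the fingertips until it lies wholly in the far half of the light wooden board, beyond the dark inlay line, and stays on the board. Then push the black order pad flat along the board towards the right until its end sticks out 4 cm past the board's right-hand edge, square to that edge, so that a customer can pick it up. The pad must not touch the soap, and everything else stays where it is.

Things in the scene. Friction and masses are not known exactly. Their poses are not given: they have to be found in the camera images.
- board: flat display board of light wood, fixed, 240 mm (x) x 320 mm (y) x 24 mm thick, lying on a fixed open wooden bench (300 x 520 mm, deck at z = 150 mm) that stands over a basket of cards. Origin: centre of its underside, at z = 150 mm; its top, on which pad and soap lie, is at z = 174 mm. At zero turn its x points away from the robot, its y to the left. A thin dark inlay line runs along its y through the middle (x = 0) and parts the near half (x < 0) from the far half (x > 0)
- board_edge (a point): middle of the board's right-hand edge, at the height of its top; same axes as the board, so y < 0 lies past the edge
- pad: flat order pad with black cover, 145 mm (its x) x 105 mm (its y), 16 mm thick in the picture but solid only up to 12 mm above its underside and from -51 to +47 mm in y; 0.12 kg, lies loose on the near half of the board. Origin: centre of its underside; its x points roughly to the right-hand edge of the board (turned up to 0.15 rad off)
- pad_front (a point): middle of the pad's leading (right-hand) end, at its underside, 72.5 mm from the pad's origin along its x; solid to 0.5 mm of it
- soap: bar of wrapped soap in a cream carton, 50 mm (its x) x 75 mm (its y) x 26 mm high, 0.1 kg, loose on the near half of the board between the pad and the right-hand edge, its 75 mm side pointing roughly away from the robot (along the board's x). Origin: centre of its underside
- cat: bystander, leave alone: white cat figure 41x55x79 mm on the far half of the board, at its left end. Origin: centre of its underside
- tealight: bystander, leave alone: small tealight candle, 38 mm across, 16 mm high, on the far half of the board. Origin: centre of its underside
- bowl: bystander, leave alone: turned wooden bowl candle, 93 mm across, 65 mm high, on the table in front of the bench, to the left. Origin: centre of its underside
- dropper: bystander, leave alone: dark dropper bottle, 34 mm across, 104 mm high, on the bench, left of the board. Origin: centre of its underside
- perfume: bystander, leave alone: clear flat perfume bottle 30x54x103 mm, on the bench, left of the board. Origin: centre of its underside
- oil: bystander, leave alone: small red-brown oil bottle, 32 mm across, 90 mm high, on the bench, left of the board. Origin: centre of its underside

How it is judged:
By the outcome, as a careful person would: the job done as asked, in the order asked, and still so for the second after the job is handed in, with the robot touching nothing.
It also fails if it takes over 56 s, if anything falls off the work surface, if the arm or the gripper's body presses on something with over 40 N, if the wrist force passes 120 N, or if a joint passes its speed limit or range.

ROBOT

A 6-joint arm with a two-finger parallel gripper is mounted at the origin on a cart in front of the work surface, level with it; the furniture and walls round the work are solid. World frame = base frame: x ahead of the robot, y to its left, z up, the work surface at z = 0. Lengths are in m, angles in rad, forces in N, time in s.
With the tool pointing down it reaches from about 0.375 to 0.9 m from the base axis. Payload 3.1 kg.
Tool frame: the origin (TCP) lies on the centre line of the jaws, within the pads' length; the fingertips stand 8 mm ahead of it and the grasp point (between the pads) lies 11 mm behind it; z points along the fingers, y is the line along which they close (so a half turn about z gives the same grasp; the last joint's range is limited). The gripper opens to 87 mm and grips with 3 to 60 N. Pads are 19 mm wide; open, the fingers measure 117 mm over their backs; the gripper's body (75 mm by 190 mm) begins 51 mm behind the grasp point.
Start: joints at [1.028, 0.527, 1.433, -0, 1.181, -0.178], TCP at [0.223, 0.584, 0.231] pointing down, gripper open.
Joint ranges: [-3.08, 3.08], [-0.75, 2.2], [0.22, 2.44], [-1.43, 4.57], [0, 2.65], [-2.85, 2.85]. Speed limits (rad/s): [2.79, 2.79, 3.14, 3.14, 3.14, 3.14].

INTERFACE

Orientations are given as a unit quaternion [x, y, z, w].
In Python, from rig import robot gives the robot as it stands. The module is installed in compiled form; this text tells all that it offers.
- The arm moves only by the tool send_rows, never from a script. Its argument "increments" is one flat list of numbers, 7 for each row, row after row: the turn, a rotation vector about the world's x, y, z in rad, then the shift along the world's x, y, z in cm, then the opening, from 0 (shut) to 1 (fully open). A call has 1 to 20 rows; each row shifts and turns the commanded pose from where the row before left it; what a row does not reach is not made up. A row lasts 1/12 s, in which the tool goes at most 41.7 mm and 7.16 degrees, less where a joint would pass 70% of its speed; a pose out of reach is approached as far as the arm can. A call is refused whole if a number of a shift passes 4.17 or a number of a turn 0.125, either way. A call with a gripper value outside its range is refused whole. The fingers move at their own pace and stop on an object; "newtons" is the grip in N (left out, the last holds). Time passes only in rows, so rows that do not move let the fingers close. It gives the time, the measured TCP pose, the force, the opening and the grip force at its end, in the units of the state.
- robot.get_obs(): the state, without advancing time (a new reading comes with each control period).
- robot.camera(name): name is "scene" or "top" or "wrist"; returns a dict with "image" (384x512x3 uint8, red, green, blue), "range_z" (384x512 float32, m along the optical axis (not along the pixel's ray), 0 where there is no reading), "fx", "fy", "cx", "cy" (pixels), "R" (3x3) and "t" (3): a world point X has camera coordinates R X + t. Camera axes: x right, y down, z forward; pixel columns grow to the right and rows downward; lengths in m; the calibration is good to about 2 mm. A picture is of the moment at which its call begins.
- robot.hand_in(): hands the job in; it is judged then, once.
The state is a dict: "time": time; "q": joint angles; "joint_velocities": joint speeds; "joint_torque": joint torques, N m; "position": TCP position; "tool_rot": TCP orientation; "ft_force": force on the tool from outside, world axes, zero at the start; "moment": the same for the moment, N m; "grip_width": finger opening in m; "grip_force": force on a finger pad.
Only numpy, scipy, OpenCV 4.12 (cv2) and the standard library are available. Lean on these libraries where they do the work, as an engineer would, in place of code of your own. Each camera call takes 0.05 s, during which the arm holds its last target. There are 200 camera calls.

## Working session

There is one attempt and no reset: what is moved stays moved. The work goes in short steps, Python scripts to look and compute and a tool call to move; the robot and the scene stay as the last step left them, time stands still between calls to the robot, and variables do not carry over. Pictures are saved under pics/ and viewed, at most 10 in all, crops included, and the job is handed in when it is done.

Besides the shell and the picture viewer there is one more tool, called after "Emit:" by a JSON object that holds its "method" and its "body". send_rows: Moves the arm, as the interface text tells. Its arguments: {"type":"object","properties":{"increments":{"type":"array"},"newtons":{"type":"number"}},"required":["increments"]}

```bash
mkdir -p pics; cat > h.py <<'E'
import numpy as np, cv2
from rig import robot
def shot(n,f=None):
    c=robot.camera(n); c['R']=np.array(c['R']); c['t']=np.array(c['t'])
    if f: cv2.imwrite('pics/'+f,cv2.cvtColor(c['image'],cv2.COLOR_RGB2BGR))
    return c
def plane(c,uv,z):
    uv=np.atleast_2d(uv).astype(float)
    d=np.c_[(uv[:,0]-c['cx'])/c['fx'],(uv[:,1]-c['cy'])/c['fy'],np.ones(len(uv))]@c['R']
    o=-c['R'].T@c['t']
    return o+d*((z-o[2])/d[:,2])[:,None]
def cloud(c):
    v,u=np.indices(c['range_z'].shape); z=c['range_z']
    p=np.stack([(u-c['cx'])/c['fx']*z,(v-c['cy'])/c['fy']*z,z],-1)-c['t']
    return p@c['R']
E
python3 - <<'E'
from h import *
a=shot('top','top0.png'); b=shot('scene')
cv2.imwrite('pics/both0.png',cv2.resize(np.hstack([a['image'],b['image']])[:,:,::-1],(800,300)))
for c in (a,b): print(-c['R'].T@c['t'],c['fx'],c['R'][2])
o=robot.get_obs();print({k:np.round(v,3) for k,v in o.items()})
E
```

```text
[0.46061968 0.05309865 1.24229831] 480.2336451136883 [ 0.08443748  0.01708857 -0.99628224]
[ 0.11549319 -0.49962667  0.69762178] 405.91282337487525 [ 0.47359787  0.62341713 -0.62213836]
{'time': np.float64(0.1), 'q': array([ 1.027,  0.528,  1.434,  0.   ,  1.181, -0.178]), 'joint_velocities': array([ 0.   , -0.   , -0.001, -0.002,  0.001,  0.002]), 'joint_torque': array([  0.   , -44.098, -17.715,   0.063,   0.053,  -0.   ]), 'position': array([0.223, 0.583, 0.23 ]), 'tool_rot': array([ 0.181,  0.983, -0.001, -0.   ]), 'ft_force': array([-0.055,  0.795, -0.944]), 'moment': array([0.016, 0.059, 0.036]), 'grip_force': np.float64(0.0), 'grip_width': np.float64(0.087)}
```

View pics/top0.png

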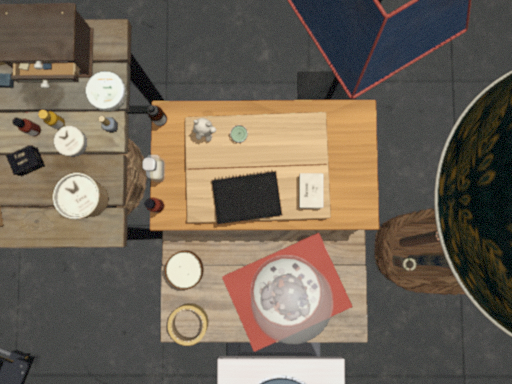

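View pics/both0.png

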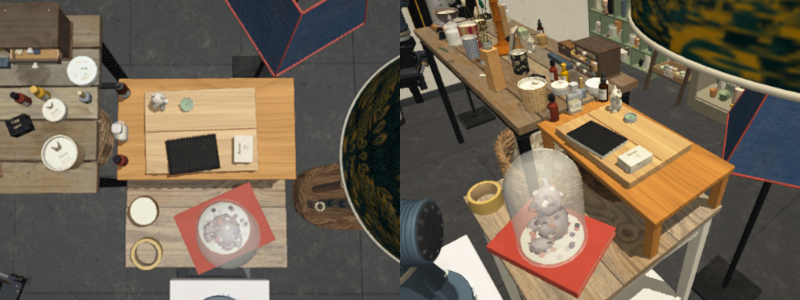

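The top view shows the board at about (187–328, 113–222), the pad at (247,197), the soap at (312,191), the inlay line at row ~166, the tealight at (239,134), the cat at (203,130) and a glass dome at (290,298). Next I'll measure these.

```bash
python3 - <<'E'
from h import *
a=shot('top'); im=a['image']; P=cloud(a)
def rect(mask,z,name):
    cs,_=cv2.findContours(mask.astype(np.uint8),0,2)
    c=max(cs,key=cv2.contourArea)[:,0]
    w=plane(a,c,z)
    r=cv2.minAreaRect((w[:,:2]*1000).astype(np.float32))
    print(name,np.round(r[0],1),np.round(r[1],1),round(r[2],2),np.round(cv2.boxPoints(r)).tolist(),len(c))
    return r
hsv=cv2.cvtColor(im,cv2.COLOR_RGB2HSV); v=hsv[...,2]
roi=np.zeros(v.shape,bool); roi[105:229,180:335]=1
print('z pad',np.median(P[190:205,235:260,2]),'soap',np.median(P[180:203,304:320,2]),'board',np.median(P[145:160,260:310,2]))
pad=roi&(v<75)&(np.indices(v.shape)[0]>168)
pad=cv2.morphologyEx(pad.astype(np.uint8),cv2.MORPH_OPEN,np.ones((5,5)))
rect(pad,.19,'pad')
soap=roi&(P[...,2]>.188)&(np.indices(v.shape)[1]>290)
rect(soap,.2,'soap-depth')
soap=roi&(hsv[...,1]<75)&(v>130)&(np.indices(v.shape)[1]>290)&(np.indices(v.shape)[0]>168)
rect(soap,.2,'soap-col')
brd=roi&(P[...,2]>.163)
rect(brd,.174,'board')
for n,(r0,r1,c0,c1) in dict(tealight=(122,145,228,252),cat=(112,145,188,220)).items():
    m=roi.copy();m[:]=0;m[r0:r1,c0:c1]=1;m&=P[...,2]>.181
    q=P[m];print(n,q.min(0).round(3),q.max(0).round(3))
# dome & surroundings: max height on grid
for n,s in dict(front=np.s_[232:345,215:360],lamp=np.s_[60:384,435:512],left=np.s_[100:220,140:170],blue=np.s_[0:100,290:470]).items():
    q=P[s].reshape(-1,3);q=q[q[:,2]>.05];print(n,q.min(0).round(3),q.max(0).round(3))
cv2.imwrite('pics/c1.png',cv2.resize(im[100:235,170:340,::-1],None,fx=4.4,fy=4.4,interpolation=cv2.INTER_CUBIC))
s=shot('scene','s1.png')
E
```

```text
z pad 0.188127823749111 soap 0.2018511751876934 board 0.17572639509974425
pad [541.4  79.2] [ 96.6 141.2] 7.65 [[484.0, 143.0], [503.0, 3.0], [599.0, 16.0], [580.0, 156.0]] 57
soap-depth [556.6 -62.5] [52.2 74.6] 89.37 [[519.0, -88.0], [594.0, -89.0], [594.0, -37.0], [520.0, -36.0]] 18
soap-col [555.6 -62.5] [52.2 76.6] 89.37 [[517.0, -88.0], [594.0, -89.0], [594.0, -37.0], [518.0, -36.0]] 13
board [610.9  56.1] [244.4 320.3] 2.05 [[483.0, 212.0], [495.0, -108.0], [739.0, -100.0], [727.0, 221.0]] 50
tealight [0.667 0.079 0.181] [0.704 0.115 0.194]
cat [0.461 0.053 0.181] [0.724 0.195 1.242]
front [ 0.237 -0.102  0.051] [0.461 0.071 1.242]
lamp [ 0.332 -0.287  0.604] [0.679 0.053 1.242]
left [0.461 0.053 0.143] [0.772 0.301 1.242]
blue [ 0.461 -0.458  0.086] [1.04  0.053 1.242]
```

View pics/c1.png

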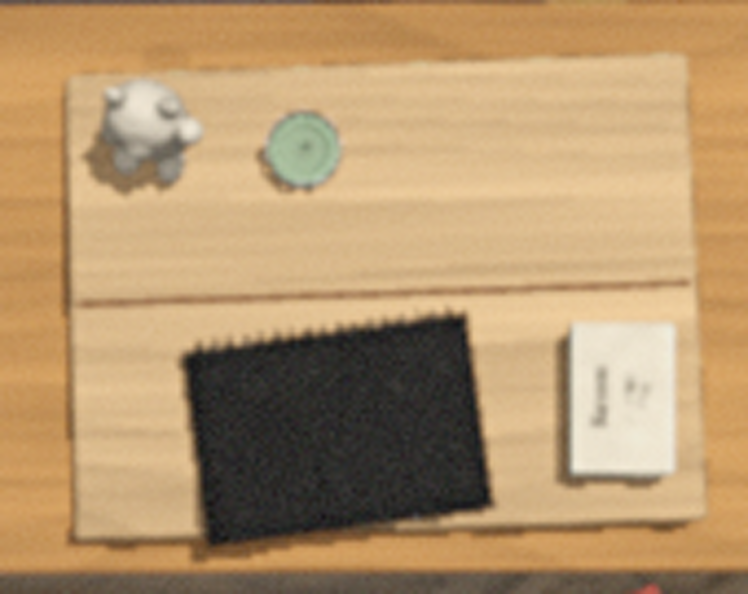

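View pics/s1.png

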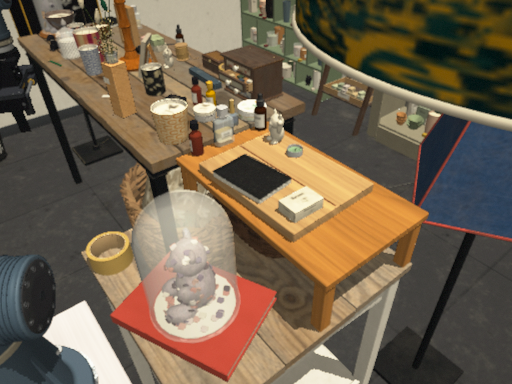

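The crop shows the inlay running from (80,303) to (690,283), the pad with its wire binding on the far side, and the soap about 14 mm from the right edge. The scene view shows a glass dome in front of the bench, so I'll check its height and refine the inlay and pad edges.

```bash
python3 - <<'E'
from h import *
a=shot('top'); s=shot('scene'); f=4.4
g=lambda pts: np.array(pts)/f+[170,100]-.4
L=plane(a,g([(80,303),(690,283)]),.174); print('inlay',L.round(4),np.arctan2(L[1,0]-L[0,0],L[0,1]-L[1,1]))
print('right edge',plane(a,g([(687,56),(705,520)]),.174).round(4))
print('pad corners NL,NR,FR,FL',plane(a,g([(209,543),(492,505),(466,314),(186,352)]),.188).round(4))
print('soap corners',plane(a,g([(570,474),(675,474),(675,322),(570,322)]),.2).round(4))
P=cloud(s);q=P[190:320,130:240];print('dome scene depth zmax',q[(s['range_z'][190:320,130:240]>0)].max(0).round(3), P[192:200,180:190,2].mean())
for x in (.3,.34):
  d=plane(s,[[185,191]],.30);print('ray',plane(s,[[185,191]],.25).round(3),d.round(3))
m=s['range_z']>0
for n,c in dict(domebase=(193,300)).items(): print(n,P[c[1],c[0]].round(3))
T=cloud(a);k=(a['range_z']>0);w=T[k];w=w[(w[:,2]>.16)&(w[:,1]>.22)&(w[:,1]<.35)&(w[:,0]>.45)&(w[:,0]<.8)];print('bottles',w.min(0).round(3),w.max(0).round(3))
E
```

```text
inlay [[ 0.6086  0.2105  0.174 ]
 [ 0.6174 -0.1005  0.174 ]] 0.028313630547200534
right edge [[ 0.735  -0.1008  0.174 ]
 [ 0.4969 -0.1061  0.174 ]]
pad corners NL,NR,FR,FL [[0.4857 0.1429 0.188 ]
 [0.5042 0.0017 0.188 ]
 [0.6002 0.014  0.188 ]
 [0.5816 0.1548 0.188 ]]
soap corners [[ 0.5189 -0.0362  0.2   ]
 [ 0.5187 -0.0879  0.2   ]
 [ 0.5941 -0.089   0.2   ]
 [ 0.5944 -0.0371  0.2   ]]
dome scene depth zmax [0.756 1.427 0.289] 0.2845987636667052
ray [[0.366 0.043 0.25 ]] [[ 0.338 -0.017  0.3  ]]
ray [[0.366 0.043 0.25 ]] [[ 0.338 -0.017  0.3  ]]
domebase [ 0.285 -0.093  0.14 ]
bottles [0.511 0.262 0.16 ] [0.744 0.296 0.26 ]
```

Emit:
{"method": "send_rows", "body": {"increments": [0,0,0,0,0,4.1,0.17,0,0,0,0,0,4.1,0.17,0,0,0,0,0,4.1,0.17,0,0,0.0236,1.63,-3.82,0,0.17,0,0,0.0236,1.63,-3.82,0,0.17,0,0,0.0236,1.63,-3.82,0,0.17,0,0,0.0236,1.63,-3.82,0,0.17,0,0,0.0236,1.63,-3.82,0,0.17,0,0,0.0236,1.63,-3.82,0,0.17,0,0,0.0236,1.63,-3.82,0,0.17,0,0,0.0236,1.63,-3.82,0,0.17,0,0,0.0236,1.63,-3.82,0,0.17,0,0,0.0236,1.63,-3.82,0,0.17,0,0,0.0236,1.63,-3.82,0,0.17,0,0,0.0236,1.63,-3.82,0,0.17,0,0,0.0236,1.63,-3.82,0,0.17,0,0,0.0236,1.63,-3.82,0,0.17,0,0,0.0236,1.63,-3.82,0,0.17,0,0,0.0236,1.63,-3.82,0,0.17,0,0,0.0236,1.63,-3.82,0,0.17]}}

```text
time: 1.97
position: [0.5003, -0.0676, 0.3537]
tool_rot: [-0.019, 1.0, 0.0, 0.0]
ft_force: [0.5, 0.6, 0.3]
grip_width: 0.0147
grip_force: 0.0
```

Emit:
{"method": "send_rows", "body": {"increments": [0,0,0,0,0,0,0.17,0,0,0,0,0,0,0.17,0,0,0,0,0,0,0.17]}}

```text
time: 2.22
position: [0.4995, -0.0653, 0.3532]
tool_rot: [-0.018, 1.0, 0.001, -0.001]
ft_force: [0.6, 0.0, 0.0]
grip_width: 0.0149
grip_force: 0.0
```

Emit:
{"method": "send_rows", "body": {"increments": [0,0,0,-0.2,0.2,-3.5,0.17,0,0,0,0,0,-3.5,0.17,0,0,0,0,0,-3.5,0.17,0,0,0,0,0,-3.0,0.17,0,0,0,0,0,-2.0,0.17,0,0,0,0,0,-1.0,0.17,0,0,0,0,0,0,0.17,0,0,0,0,0,0,0.17]}}

```text
time: 2.88
position: [0.4975, -0.062, 0.1886]
tool_rot: [-0.019, 1.0, 0.0, -0.001]
ft_force: [0.7, 0.2, 0.3]
grip_width: 0.0149
grip_force: 0.0
```

Emit:
{"method": "send_rows", "body": {"increments": [0,0,0,0.8,0.025,0,0.17,0,0,0,0.8,0.025,0,0.17,0,0,0,0.8,0.025,0,0.17,0,0,0,0.8,0.025,0,0.17,0,0,0,0.8,0.025,0,0.17,0,0,0,0.8,0.025,0,0.17,0,0,0,0.8,0.025,0,0.17,0,0,0,0.8,0.025,0,0.17,0,0,0,0.8,0.025,0,0.17,0,0,0,0.8,0.025,0,0.17,0,0,0,0.8,0.025,0,0.17,0,0,0,0.8,0.025,0,0.17,0,0,0,0.8,0.025,0,0.17,0,0,0,0.8,0.025,0,0.17,0,0,0,0.8,0.025,0,0.17,0,0,0,0.8,0.025,0,0.17,0,0,0,0.4,0,0,0.17,0,0,0,0.2,0,0,0.17,0,0,0,0,0,0,0.17,0,0,0,0,0,0,0.17]}}

```text
time: 4.55
position: [0.6322, -0.0595, 0.1885]
tool_rot: [-0.018, 1.0, -0.0, 0.0]
ft_force: [-0.1, 0.4, -0.7]
grip_width: 0.015
grip_force: 0.0
```

```bash
python3 - <<'E'
from h import *
s=shot('scene','s2.png'); print(robot.get_obs()['position'])
E
```

```text
[ 0.63202772 -0.05952404  0.18853122]
```

View pics/s2.png

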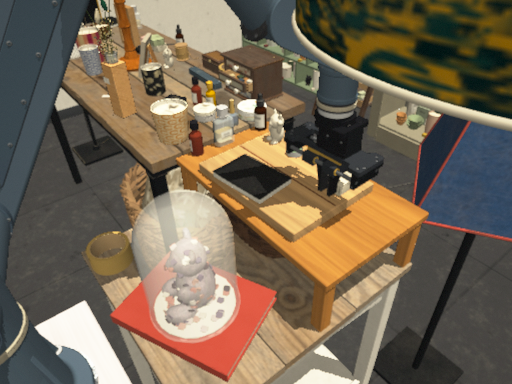

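The scene view shows the soap at about (345,180), in front of the fingers and beyond the inlay, with the other objects unmoved. Next I back off, rise and go to the pad's left end.

Emit:
{"method": "send_rows", "body": {"increments": [0,0,0,-2.0,0,0,0.17,0,0,0,0,0,4.1,0.17,0,0,0,0,0,4.1,0.17,0,0,0,0,0,4.1,0.17,0,0,0,0,0,3.5,0.17,0,0,-0.1051,-0.48,1.57,0,0.57,0,0,-0.1051,-0.48,1.57,0,0.57,0,0,-0.1051,-0.48,1.57,0,0.57,0,0,-0.1051,-0.48,1.57,0,0.57,0,0,-0.1051,-0.48,1.57,0,0.57,0,0,-0.1051,-0.48,1.57,0,0.57,0,0,-0.1051,-0.48,1.57,0,0.57,0,0,-0.1051,-0.48,1.57,0,0.57,0,0,-0.1051,-0.48,1.57,0,0.57,0,0,-0.1051,-0.48,1.57,0,0.57,0,0,-0.1051,-0.48,1.57,0,0.57,0,0,-0.1051,-0.48,1.57,0,0.57,0,0,-0.1051,-0.48,1.57,0,0.57,0,0,-0.1051,-0.48,1.57,0,0.57,0,0,-0.1051,-0.48,1.57,0,0.57]}}

```text
time: 6.27
position: [0.5395, 0.1766, 0.3467]
tool_rot: [0.698, 0.716, 0.0, 0.0]
ft_force: [-0.2, -0.5, 0.8]
grip_width: 0.0496
grip_force: 0.0
```

```bash
python3 - <<'E'
from h import *
a=shot('top'); w=shot('wrist'); 
cv2.imwrite('pics/c3.png',np.hstack([cv2.resize(a['image'][100:235,170:340],(400,318)),cv2.resize(w['image'],(400,318))])[:,:,::-1])
P=cloud(a); r,c=np.indices(P.shape[:2])
m=(a['range_z']>0)&(P[...,2]>.19)&(P[...,2]<.215)&(P[...,1]<-.02)&(P[...,1]>-.12)&(P[...,0]>.5)&(P[...,0]<.76)
R=cv2.minAreaRect((plane(a,np.c_[c[m],r[m]],.2)[:,:2]*1000).astype(np.float32));print('soap',R)
o=robot.get_obs();print(o['position'],o['tool_rot'],o['grip_width'])
E
```

```text
soap ((680.4716796875, -57.16305923461914), (77.11382293701172, 50.882774353027344), 1.985215425491333)
[0.53888879 0.17777098 0.34668931] [ 6.95234032e-01  7.18783299e-01  2.69816965e-04 -3.70492135e-04] 0.04975970566499127
```

View pics/c3.png

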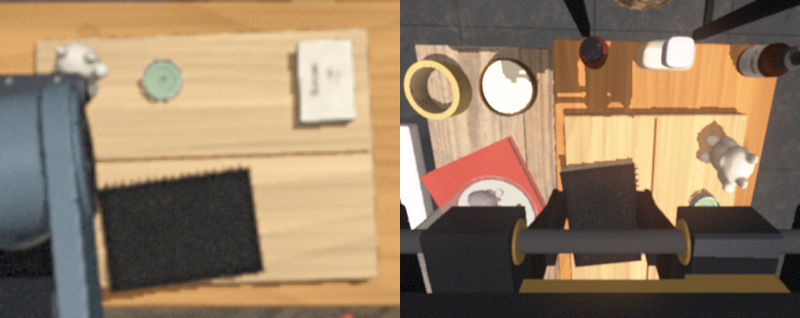

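The left half shows the soap in the far half of the board, about 26 mm beyond the inlay. The right half (wrist view) shows the fingers over the pad's left end. I'll descend and push.

Emit:
{"method": "send_rows", "body": {"increments": [0,0,0,-0.2,0,-3.5,0.57,0,0,0,0,0,-3.5,0.57,0,0,0,0,0,-3.5,0.57,0,0,0,0,0,-3.0,0.57,0,0,0,0,0,-1.6,0.57,0,0,0,0,0,-0.9,0.57,0,0,0,0,0,0,0.57,0,0,0,0,0,0,0.57]}}

```text
time: 7.03
position: [0.5388, 0.1755, 0.187]
tool_rot: [0.696, 0.718, 0.0, 0.0]
ft_force: [-0.1, 0.2, -0.2]
grip_width: 0.0497
grip_force: 0.0
```

Emit:
{"method": "send_rows", "body": {"increments": [0,0,0,0.02,-0.75,-0.1,0.57,0,0,0,0.02,-0.75,0,0.57,0,0,0,0.02,-0.75,0,0.57,0,0,0,0.02,-0.75,0,0.57,0,0,0,0.02,-0.75,0,0.57,0,0,0,0.02,-0.75,0,0.57,0,0,0,0.02,-0.75,0,0.57,0,0,0,0.02,-0.75,0,0.57,0,0,0,0.02,-0.75,0,0.57,0,0,0,0.02,-0.75,0,0.57,0,0,0,0.02,-0.75,0,0.57,0,0,0,0.02,-0.75,0,0.57,0,0,0,0.02,-0.75,0,0.57,0,0,0,0.02,-0.75,0,0.57,0,0,0,0.02,-0.75,0,0.57,0,0,0,0.02,-0.75,0,0.57,0,0,0,0.02,-0.75,0,0.57,0,0,0,0.02,-0.75,0,0.57,0,0,0,0.02,-0.75,0,0.57,0,0,0,0.02,-0.5,0,0.57]}}

```text
time: 8.7
position: [0.542, 0.0274, 0.1855]
tool_rot: [0.696, 0.718, -0.0, 0.0]
ft_force: [0.2, 1.2, 1.5]
grip_width: 0.0496
grip_force: 0.6
```

```bash
python3 - <<'E'
from h import *
a=shot('top'); w=shot('scene')
cv2.imwrite('pics/c4.png',np.hstack([cv2.resize(a['image'][100:250,170:370],(480,360)),cv2.resize(w['image'][130:280,180:380],(320,360))])[:,:,::-1])
o=robot.get_obs();print(o['position'],o['tool_rot'],o['ft_force'])
E
```

```text
[0.54211514 0.02724326 0.18544785] [ 6.96499198e-01  7.17557466e-01 -2.98711340e-04  2.47182565e-04] [ 0.76450196  0.10202448 -0.11254031]
```

View pics/c4.png

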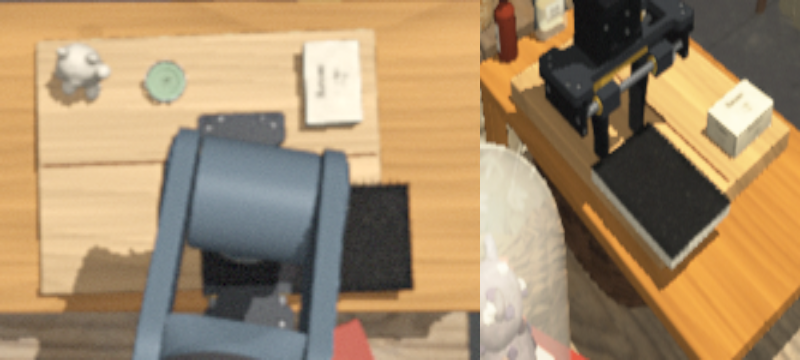

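```bash
cat > m.py <<'E'
from h import *
a=shot('top'); G=cv2.cvtColor(a['image'],cv2.COLOR_RGB2GRAY).astype(float)
def cross(rows,c0,c1,mode):
    out=[]
    for r in rows:
        g=np.gradient(cv2.GaussianBlur(G[r:r+1,c0:c1],(3,1),0)[0]); g=g if mode>0 else -g
        k=int(np.clip(np.argmax(g),1,len(g)-2)); d=g[k-1]-2*g[k]+g[k+1]
        out.append((c0+k+(.5*(g[k-1]-g[k+1])/d if d else 0),r))
    return np.array(out)
def line(p):
    x,y=p[:,0],p[:,1]
    for _ in range(3):
        f=np.polyfit(x,y,1); e=abs(np.polyval(f,x)-y); k=e<max(.0015,1.5*np.median(e)); x,y=x[k],y[k]
    return f,len(x)
fb,n1=line(plane(a,cross(range(118,165),318,334,-1),.174))
fp,n2=line(plane(a,cross(range(181,217),332,360,1),.188))
print('edge',fb,n1,'front',fp,n2)
for x in (.50,.545,.59): print(x,'overhang mm',1000*(np.polyval(fb,x)-np.polyval(fp,x))*np.cos(fb[0]))
print('edge y at .545',np.polyval(fb,.545),'front y',np.polyval(fp,.545))
P=cloud(a);print('front pad z',np.median(P[185:212,325:338,2]),'bench',np.median(P[185:212,350:360,2]))
E
python3 m.py; python3 -c "
from h import *
print(robot.get_obs()['position'])"
```

```text
edge [ 0.22809209 -0.2479426 ] 18 front [ 0.03178067 -0.14653212] 36
0.5 overhang mm -3.1704695312199966
0.545 overhang mm 5.434739901593593
0.59 overhang mm 14.03994933440721
edge y at .545 -0.12363241239290519 front y -0.1292116570607046
front pad z 0.18834832614888417 bench 0.15173887103085337
[0.54202355 0.02773875 0.18539881]
```

```bash
cat >> m.py <<'E'
for ch in (1,2):
    G=a['image'][...,ch].astype(float)
    p=np.vstack([cross([r],int(321+(r-112)*.047),int(332+(r-112)*.047),-1) for r in list(range(117,173))])
    fb,n=line(plane(a,p,.174)); print('ch',ch,fb,n,[round(np.polyval(fb,x),4) for x in(.5,.545,.73)], 'overhang at .545',1000*(np.polyval(fb,.545)-np.polyval(fp,.545)))
E
python3 m.py | tail -2
```

```text
ch 1 [ 0.04070326 -0.12855587] 55 [np.float64(-0.1082), np.float64(-0.1064), np.float64(-0.0988)] overhang at .545 22.831318309058588
ch 2 [ 0.03585265 -0.12584308] 56 [np.float64(-0.1079), np.float64(-0.1063), np.float64(-0.0997)] overhang at .545 22.90052091733788
```

Emit:
{"method": "send_rows", "body": {"increments": [0,0,0,0.02,-0.5,0,0.57,0,0,0.002,0.02,-0.6,0,0.57,0,0,0.002,0.01,-0.4,0,0.57,0,0,0,0,-0.2,0,0.57,0,0,0,0,0,0,0.57,0,0,0,0,0,0,0.57]}}

```text
time: 9.4
position: [0.5426, 0.0112, 0.1856]
tool_rot: [0.695, 0.719, -0.0, 0.0]
ft_force: [0.2, 0.2, -1.3]
grip_width: 0.0496
grip_force: 0.0
```

```bash
sed -i 's/332,360,1)/336,366,1)/' m.py; python3 m.py; python3 -c "
from h import *
print(robot.get_obs()['position'])"
```

```text
edge [ 0.22794071 -0.24786479] 16 front [ 0.03130771 -0.16237287] 36
0.5 overhang mm 12.49286045592575
0.545 overhang mm 21.112468768246877
0.59 overhang mm 29.732077080567972
edge y at .545 -0.12363710315733688 front y -0.1453101717972098
front pad z 0.18825281214619558 bench 0.15202466592552705
ch 1 [ 0.04964547 -0.13466466] 54 [np.float64(-0.1098), np.float64(-0.1076), np.float64(-0.0984)] overhang at .545 37.702295440590156
ch 2 [ 0.03860263 -0.12774532] 56 [np.float64(-0.1084), np.float64(-0.1067), np.float64(-0.0996)] overhang at .545 38.60328304982379
[0.54257885 0.01130253 0.18557891]
```

Emit:
{"method": "send_rows", "body": {"increments": [0,0,0,0,-0.1,0,0.57,0,0,0,0,0,0,0.57,0,0,0,0,0,0,0.57,0,0,0,0,1.0,0,0.57,0,0,0,0,2.0,0,0.57,0,0,0,0,0,4.0,0.57,0,0,0,0,0,4.0,0.57,0,0,0,0,0,4.0,0.57,0,0,0,0,0,4.0,0.57,0,0,0,-1,3.5,1.0,0.57,0,0,0,-1,3.5,0,0.57,0,0,0,-1,3.5,0,0.57,0,0,0,-1,3.5,0,0.57,0,0,0,-1,3.5,0,0.57,0,0,0,-1,3.5,0,0.57,0,0,0,-1,3.5,0,0.57]}}

```text
time: 10.78
position: [0.4711, 0.2877, 0.3556]
tool_rot: [0.695, 0.719, 0.0, -0.0]
ft_force: [0.8, -0.6, 0.1]
grip_width: 0.05
grip_force: 0.0
```

```bash
cat >> m.py <<'E'
s=shot('scene'); 
cv2.imwrite('pics/c5.png',np.hstack([cv2.resize(a['image'][100:250,170:370],(480,360)),cv2.resize(s['image'][130:280,200:360],(320,300))[np.r_[0:300,[299]*60]]])[:,:,::-1])
hsv=cv2.cvtColor(a['image'],cv2.COLOR_RGB2HSV);k=np.zeros(G.shape,np.uint8);k[172:228,255:356]=hsv[172:228,255:356,2]<75
k=cv2.morphologyEx(k,cv2.MORPH_OPEN,np.ones((5,5)));c=max(cv2.findContours(k,0,2)[0],key=cv2.contourArea)[:,0]
print('pad',cv2.minAreaRect((plane(a,c,.188)[:,:2]*1000).astype(np.float32)))
E
python3 m.py
```

```text
edge [ 0.22339102 -0.24475144] 17 front [ 0.03116906 -0.16243377] 36
0.5 overhang mm 13.450573264029368
0.545 overhang mm 21.885624801190296
0.59 overhang mm 30.320676338351227
edge y at .545 -0.1230033317148679 front y -0.1454466316777967
front pad z 0.18810695796736557 bench 0.1518736635913449
ch 1 [ 0.03766467 -0.12660692] 56 [np.float64(-0.1078), np.float64(-0.1061), np.float64(-0.0991)] overhang at .545 39.36695318732292
ch 2 [ 0.03382125 -0.12448625] 56 [np.float64(-0.1076), np.float64(-0.1061), np.float64(-0.0998)] overhang at .545 39.39296555930516
pad ((537.5858764648438, -73.40200805664062), (96.0713119506836, 141.00314331054688), 1.6768072843551636)
```

View pics/c5.png

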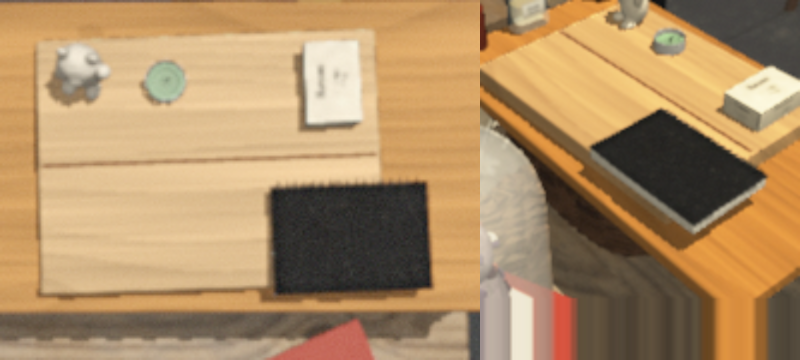

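The last picture shows the pad lying square at (350,238), sticking out about 39.5–40 mm past the edge. It is well clear of the soap at (331,82), and nothing else has moved.

```bash
python3 -c "
from rig import robot
print(robot.hand_in())"
```

```text
the job is handed in; nothing more can be done
None
```

I pushed the soap wholly into the far half, about 26 mm beyond the inlay line, then pushed the pad to stick out about 4 cm (39–40 mm by camera) and square past the right-hand edge; nothing else moved, and the job is handed in.

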